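# Load mould inserts into the drying pot

## Task

Dry the steel mould inserts that lie on the green mat: turn the red isolator handle off, unscrew the drying pot's red-barred cap and swing it fully aside on its arm, put every insert there is into the pot so that each rests on the pot's floor (side by side, none on top of another), swing the cap back over the mouth, screw it fully down, and turn the isolator handle back on. The isolator must be off whenever the cap is not screwed down, and the hand grinder, the guide pin and the screwdriver are to be left where they are.

Things in the scene. Friction and masses are not known exactly. Their poses are not given: they have to be found in the camera images.
- pot: round aluminium drying pot fixed to the bench, 132 mm outside and 124 mm inside diameter, rim 70 mm above the bench, walls 4 mm, inner floor 30 mm above the bench (40 mm deep). Origin at the centre of its underside. A blue 144 mm foot flange; a post stands beside it 110 mm from the pot's centre along the pot's +y, and carries the cap's arm.
- pot_floor (a point): centre of the pot's inner floor, 30 mm above the bench, axes as the pot's
- pot_pivot (a point): point on the vertical swing axis of the arm (the post, 24 mm thick, top 94 mm above the bench), 90 mm above the bench; axes as the pot's
- swing (a joint): steel arm that carries the cap round the post: 0 rad = cap over the mouth (stop), grows clockwise seen from above to 2.0 = cap fully aside (stop). The cap's axis is 110 mm from the post; the arm lies 87 to 92 mm above the bench. Stays where left (friction 0.10 N m). Held by the cap's plug, free to swing once the cap is unscrewed by about 1.6 rad; fully aside is above 1.6.
- cap (a joint): screw cap on the arm: 0 rad = screwed fully down, grows counter-clockwise seen from above (relative to the arm) to 2.4 = fully unscrewed (stop). It rises 3.33 mm per rad, 8 mm in all, lifting its 5 mm plug out of the mouth. Friction 0.10 N m; stays where left. Starts at 0 to 0.1.
- cap_grip (a point): centre of the red grip bar on the cap, on the cap's turning axis; axes turn with the cap. Bar 70 mm long (point x), 18 wide (point y), 24 high, its middle 110 mm above the bench when screwed down. The cap disc is 140 mm across, its top 32 mm below this point; the arm's top is 18 mm below this point when screwed down, 26 mm when unscrewed.
- isolator (a joint): red isolator handle on a grey box fixed to the bench: 0 rad = off (stop), grows clockwise seen from above to 1.57 rad = on (stop). Friction about 0.08 N m; starts on.
- isolator_grip (a point): centre of the isolator's bar handle, on its vertical turning axis, 50 mm above the bench. Bar 66 mm long (point x), 18 mm wide (point y), standing 37 to 62 mm above the bench over a 52 mm round hub and a box 100 x 90 mm, 26 mm high. The axes turn with the handle.
- mat: green mat fixed to the bench, 200 x 200 x 3 mm, origin at the centre of its underside
- insert1: loose steel mould insert, a block 30 x 24 x 22 mm (its own x, y, z), about 0.12 kg, with a round gate face with three slots on its +z side; origin at the block's centre. Starts flat on the green mat, at any yaw; may be absent. Any side may be up in the pot.
- insert2: loose steel mould insert, a block 30 x 24 x 22 mm (its own x, y, z), about 0.12 kg, with a round gate face with three slots on its +z side; origin at the block's centre. Starts flat on the green mat, at any yaw; may be absent. Any side may be up in the pot.
- insert3: loose steel mould insert, a block 30 x 24 x 22 mm (its own x, y, z), about 0.12 kg, with a round gate face with three slots on its +z side; origin at the block's centre. Starts flat on the green mat, at any yaw; may be absent. Any side may be up in the pot.
- insert4: loose steel mould insert, a block 30 x 24 x 22 mm (its own x, y, z), about 0.12 kg, with a round gate face with three slots on its +z side; origin at the block's centre. Starts flat on the green mat, at any yaw; may be absent. Any side may be up in the pot.
- grinder: loose red hand grinder lying on the bench, about 170 mm long along its x, 26 mm thick, origin under it; leave alone
- guide_pin: loose steel guide pin standing on the bench, flange 38 mm, 55 mm high, origin at the centre of its underside; leave alone
- driver: loose screwdriver lying on the bench along its x, about 200 mm long; leave alone
Not all that is in view belongs to the job. Leave any orange look-alike of the insert2 alone.

How it is judged:
By the outcome, as a careful person would: the job done as asked, in the order asked, and still so for the second after the job is handed in, with the robot touching nothing.
Of insert1, insert2, insert3, insert4 only 2 to 4 are there at a start; the rules pass over those that are not, and their reading is None.
At some moment in a run one of insert1, insert2, insert3, insert4 may be knocked a few centimetres aside while the robot is not near it.
Once in a run the grip may slacken for a moment while it holds something.
It also fails if it takes over 210 s, if anything falls off the work surface, if the arm or the gripper's body presses on something with over 40 N, if the wrist force passes 120 N, or if a joint passes its speed limit or range.

## Robot

A 6-joint arm with a two-finger parallel gripper is mounted at the origin on the work surface. World frame = base frame: x ahead of the robot, y to its left, z up, the work surface at z = 0. Lengths are in m, angles in rad, forces in N, time in s.
With the tool pointing down it reaches from about 0.3 to 0.875 m from the base axis. Payload 6.4 kg.
Tool frame: the origin (TCP) lies on the centre line of the jaws, within the pads' length; the fingertips stand 14 mm ahead of it and the grasp point (between the pads) lies 5 mm behind it; z points along the fingers, y is the direction in which the jaws open and shut (so a half turn about z gives the same grasp; the last joint's range is limited). The gripper opens to 88 mm and grips with 3 to 60 N. Pads are 18 mm wide; open, the fingers measure 123 mm over their backs; the gripper's body (75 mm by 187 mm) begins 45 mm behind the grasp point.
Start: joints at [0.925, 0.181, 1.607, -0, 1.354, -0.206], TCP at [0.245, 0.52, 0.253] pointing down, gripper open.
Joint ranges: [-2.99, 2.99], [-0.89, 2.07], [0.3, 2.58], [-1.14, 4.28], [0, 2.63], [-3.12, 3.12]. Speed limits (rad/s): [2.57, 2.57, 3.01, 3.14, 3.14, 3.14].

## Interface

Orientations are given as [roll, pitch, yaw] about the fixed x, y, z axes, in that order (R = Rz(yaw) Ry(pitch) Rx(roll)).
In Python, from rig import bot gives the robot as it stands. The module is installed in compiled form; this text tells all that it offers.
- The arm moves only by the shell command python3 -m handwheel 'ROWS'. ROWS is text: rows parted by semicolons, each of 5 numbers parted by spaces: the finger opening in mm, from 0 to 88.1, then the shift along the tool's x, y, z in mm, then the turn about the tool's z in degrees. A call has 1 to 12 rows; each row is the pose to reach, as a shift and turn from the pose commanded when the call began, along the tool's axes at that moment; what a row does not reach only later rows make up. A row lasts 1/8 s, in which the tool goes at most 62.5 mm and 10.7 degrees, less where a joint would pass 70% of its speed; a pose out of reach is approached as far as the arm can. A call with a gripper value outside its range is refused whole. The fingers move at their own pace and stop on an object; the grip force is fixed at half the most. Time passes only in rows, so rows that repeat a pose let the fingers close. It gives the time, the measured TCP pose, the force and the opening at its end, in the units of the state.
- bot.sense(): the state, without advancing time (a new reading comes with each control period).
- bot.read_camera(name): name is "scene" or "top" or "wrist"; returns the picture (400x640x3 uint8, red, green, blue); there is no depth.
- bot.get_calibration(name): a dict with "fovy" (degrees; the focal length in pixels is half the picture's height over the tangent of half this angle, whatever the lens; pixels are square), "cx", "cy" (the principal point, pixels), "k1" (the pictures are not rectified: a ray, as slopes to the right and down, at radius r is drawn at 1 + k1 r^2 times it, then the intrinsics apply), "rvec" (rotation vector, rad) and "tvec" (3), from world to camera coordinates, as OpenCV has them. Camera axes: x right, y down, z forward; pixel columns grow to the right and rows downward; lengths in m; the calibration is good to about 2 mm. A picture is of the moment at which its call begins: read the wrist's pose just before it. get_calibration takes no time and is no camera call; for the wrist camera it gives the pose at the moment of the call.
- bot.job_done(): hands the job in, once; it reports no verdict.
The state is a dict: "clock": time; "joint_pos": joint angles; "joint_velocities": joint speeds; "tau": joint torques, N m; "eef_pos": TCP position; "orientation": TCP orientation; "force": force on the tool from outside, world axes, zero at the start; "ft_torque": the same for the moment, N m; "width": finger opening in m.
Only numpy, scipy, OpenCV 4.12 (cv2) and the standard library are available. Lean on these libraries where they do the work, as an engineer would, in place of code of your own. Each camera call takes 0.05 s, during which the arm holds its last target. There are 200 camera calls.

## Working session

There is one attempt and no reset: what is moved stays moved. The work goes in short steps, Python scripts to look and compute and a shell command to move; the robot and the scene stay as the last step left them, time stands still between calls to the robot, and variables do not carry over. Pictures are saved under pics/ and viewed, about 12 in all and at most 16, crops included, and the job is handed in when it is done.

```bash
mkdir -p pics; cat > h.py <<'E'
import numpy as np, cv2
from rig import bot
def K(n):
    c=bot.get_calibration(n); f=200/np.tan(np.radians(c['fovy'])/2)
    R=cv2.Rodrigues(np.array(c['rvec'],float))[0]; return c,f,R,np.array(c['tvec'],float)
def ray(n,u,v,cal=None):
    c,f,R,t=cal or K(n); d=np.array([(u-c['cx'])/f,(v-c['cy'])/f]); p=d.copy()
    for _ in range(30): p=d/(1+c['k1']*(p@p))
    return -R.T@t, R.T@np.array([p[0],p[1],1])
def pt(n,u,v,z,cal=None):
    o,d=ray(n,u,v,cal); return o+d*(z-o[2])/d[2]
def px(n,P,cal=None):
    c,f,R,t=cal or K(n); q=R@np.array(P,float)+t; p=q[:2]/q[2]; p=p*(1+c['k1']*(p@p)); return p*f+[c['cx'],c['cy']]
def snap(n,fn):
    im=bot.read_camera(n); cv2.imwrite('pics/'+fn,im[:,:,::-1]); return im
E
python3 - <<'E'
from h import *
print(bot.sense())
for n in('top','scene','wrist'):
    c,f,R,t=K(n); print(n,c,f,-R.T@t,R[2])
a=snap('top','top0.png');b=snap('scene','scene0.png')
E
```

```text
{'clock': 0.0, 'joint_pos': array([ 9.24656159e-01,  1.81544176e-01,  1.60797399e+00, -3.87838381e-05,
        1.35382127e+00, -2.06276448e-01]), 'joint_velocities': array([-0.00200396,  0.00142196, -0.00079438,  0.00104051,  0.00071634,
        0.00093258]), 'tau': array([ 6.83279486e-04, -4.33861649e+01, -3.41847789e+01,  7.02353125e-02,
        3.83522327e-02, -1.37210745e-04]), 'eef_pos': array([0.24451408, 0.51985947, 0.2518248 ]), 'orientation': array([-3.13987514e+00, -3.20714143e-04,  2.70173704e+00]), 'force': array([-0.64263922, -1.49693499, -0.16951794]), 'ft_torque': array([ 0.04600317, -0.02623634,  0.00226745]), 'width': 0.08838729563013317}
top {'fovy': 51.53924461563137, 'cx': 318.3977975876881, 'cy': 200.7867121651211, 'k1': -0.07728855919437491, 'rvec': array([ 2.12184858, -2.1443139 ,  0.20840173]), 'tvec': array([-0.03849222,  0.60209703,  1.03023915])} 414.2802720016435 [ 0.40669333 -0.02856867  1.1221317 ] [ 0.17967843 -0.01498736 -0.98361122]
scene {'fovy': 45.80222611614972, 'cx': 324.8481879430726, 'cy': 202.45212143512668, 'k1': -0.0002430927469266456, 'rvec': array([ 2.21407787,  1.48321154, -0.39486436]), 'tvec': array([-0.19683529, -0.43422065,  1.54483507])} 473.44065240710387 [ 1.14328233 -0.27172685  1.11035001] [-0.46729187  0.20220202 -0.86066988]
wrist {'fovy': 67.45679607334225, 'cx': 317.3724040171596, 'cy': 199.5832211501183, 'k1': -0.0275136907846526, 'rvec': array([-2.44578102, -1.55336134, -0.21579258]), 'tvec': array([-0.57401243, -0.03650542,  0.39012131])} 299.5655900113587 [0.17901877 0.55087688 0.38406315] [ 0.24842017 -0.11866864 -0.9613559 ]
```

View pics/top0.png

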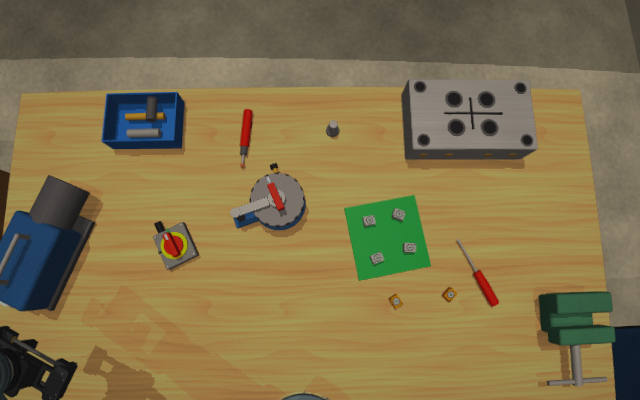

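View pics/scene0.png

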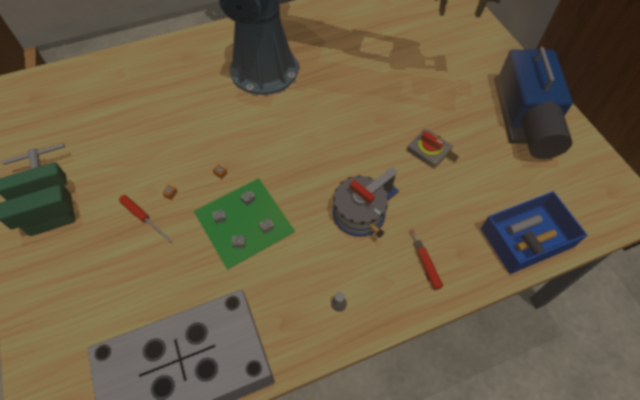

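The top view shows four steel inserts on the mat at (369,221), (399,215), (410,248) and (377,258). The orange look-alikes at (396,301) and (449,295) are off the mat. The isolator is at (174,245). The pot is at (277,201), with its post at about (240,212).
Candidates for the red handles: the isolator bar at (173,243), the cap bar at (275,197), the grinder at (246,130) and the screwdriver at (485,288). I choose the bar on the grey box and the bar on the pot, and check both in one crop.

```bash
python3 - <<'E'
from h import *
im=cv2.imread('pics/top0.png')
c=im[150:285,140:320]; m=im[180:290,335:445]
c=cv2.resize(c,None,fx=3.3,fy=3.3,interpolation=3); cv2.imwrite('pics/crop1.png',c)
hsv=cv2.cvtColor(im,cv2.COLOR_BGR2HSV)
red=(((hsv[...,0]<6)|(hsv[...,0]>174))&(hsv[...,1]>170)&(hsv[...,2]>90)).astype(np.uint8)
n,l,s,ce=cv2.connectedComponentsWithStats(red)
for i in range(1,n):
    if s[i,4]>30:
        r=cv2.minAreaRect(np.argwhere(l==i)[:,::-1].astype(np.float32)); print('red',s[i],ce[i],r)
cal=K('top')
for name,u,v,z in [('iso',174,242,.062),('cap',275,196,.122),('post',238,212,.094)]+[('ins',369,221,.025),('ins',399,215,.025),('ins',410,248,.025),('ins',377,258,.025),('pin',333,129,.05),('grinder tip',242,165,.01)]:
    p=pt('top',u,v,z,cal); print(name,p.round(4),np.hypot(*p[:2]).round(3))
E
```

```text
red [241 109  11  38 297] [246.         127.58922559] ((246.01097106933594, 127.39588928222656), (8.165412902832031, 37.006072998046875), 6.009006023406982)
red [267 183  17  27 189] [275.3968254  196.07936508] ((275.36083984375, 196.06187438964844), (27.41434669494629, 6.904354095458984), 66.03751373291016)
red [163 233  16  23 175] [169.93714286 245.86857143] ((168.60000610351562, 245.20001220703125), (24.149534225463867, 9.838699340820312), 63.43495178222656)
red [172 236  11  16  91] [177.9010989  242.40659341] ((178.30001831054688, 242.1000213623047), (16.54690170288086, 6.7082037925720215), 63.43495178222656)
red [474 271  24  35 317] [485.79179811 288.19242902] ((485.7123107910156, 287.88214111328125), (38.17152786254883, 8.741572380065918), 60.945396423339844)
iso [0.4962 0.3276 0.062 ] 0.595
cap [0.6023 0.0627 0.122 ] 0.606
post [0.5678 0.158  0.094 ] 0.589
ins [ 0.5509 -0.1801  0.025 ] 0.58
ins [ 0.5662 -0.2617  0.025 ] 0.624
ins [ 0.4773 -0.2873  0.025 ] 0.557
ins [ 0.4522 -0.1981  0.025 ] 0.494
pin [ 0.801 -0.087  0.05 ] 0.806
grinder tip [0.7128 0.1653 0.01  ] 0.732
```

View pics/crop1.png

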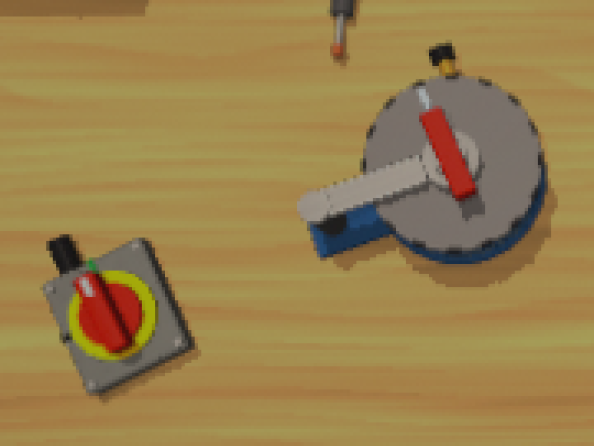

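```bash
cat >> h.py <<'E'
def go(P,yaw=None):
    """print shift in tool axes (mm) and turn (deg) to reach P, yaw from the present measured pose"""
    from scipy.spatial.transform import Rotation as Ro
    s=bot.sense(); R=Ro.from_euler('xyz',s['orientation']).as_matrix(); y0=s['orientation'][2]
    d=R.T@(np.array(P)-s['eef_pos'])*1000
    t=0 if yaw is None else -np.degrees((yaw-y0+np.pi/2)%np.pi-np.pi/2)
    print('shift',d.round(1),'turn %.1f'%t,'pos',s['eef_pos'].round(4),'yaw %.1f'%np.degrees(y0),'tilt',s['orientation'][:2].round(3),'j6 %.2f'%s['joint_pos'][5],'w %.1f'%(s['width']*1000),'t %.1f'%s['clock'],'F',s['force'].round(1))
def ang(a,b): return np.degrees(np.arctan2(b[1]-a[1],b[0]-a[0]))
E
python3 - <<'E'
from h import *
a=pt('top',166.7,234.8,.062);b=pt('top',177,255.5,.062);i=(a+b)/2;print('iso',i,ang(a,b),np.hypot(*(a-b)[:2]))
g=lambda u,v:(140+u/3.3,150+v/3.3)
a=pt('top',*g(428,112),.122);b=pt('top',*g(465,195),.122);print('cap',(a+b)/2,ang(a,b),np.hypot(*(a-b)[:2]))
for a in('iso',):
    go([i[0],i[1],.2],np.radians(ang(pt('top',166.7,234.8,.062),pt('top',177,255.5,.062))))
E
```

```text
iso [0.4882156  0.33292533 0.062     ] -151.17062399907917 0.060757691422575
cap [0.60122814 0.06207307 0.122     ] -156.1012825591046 0.06916012252778796
shift [-300.1  -65.4   51.9] turn -54.0 pos [0.2445 0.5199 0.2519] yaw 154.8 tilt [-3.14 -0.  ] j6 -0.21 w 88.1 t 0.1 F [-0.3  0.2 -0. ]
```

```bash
python3 -m handwheel '88 -300 -65 0 126;88 -300 -65 0 126;88 -300 -65 0 126;88 -300 -65 0 126;88 -300 -65 30 126;88 -300 -65 50 126;88 -300 -65 50 126;88 -300 -65 50 126;88 -300 -65 50 126;88 -300 -65 50 126;88 -300 -65 50 126;88 -300 -65 50 126'
python3 -m handwheel '88 0 0 0 0;88 0 0 0 0'
python3 - <<'E'
from h import *
go([.488,.333,.2]); snap('wrist','w1.png'); print(px('wrist',[.488,.333,.062]))
E
```

```text
clock: 1.6
eef_pos: [0.4882, 0.3336, 0.2022]
orientation: [-3.141, 0.001, 0.498]
force: [0.5, 0.6, 0.2]
width: 0.0878
clock: 1.85
eef_pos: [0.4884, 0.3337, 0.2025]
orientation: [-3.142, 0.0, 0.505]
force: [0.1, -0.1, 0.2]
width: 0.0883
shift [-0.7  0.4  2.5] turn 0.0 pos [0.4884 0.3337 0.2025] yaw 29.0 tilt [-3.142  0.   ] j6 1.46 w 88.3 t 1.9 F [ 0.1 -0.1  0.2]
[319.08395901 191.82377493]
```

View pics/w1.png

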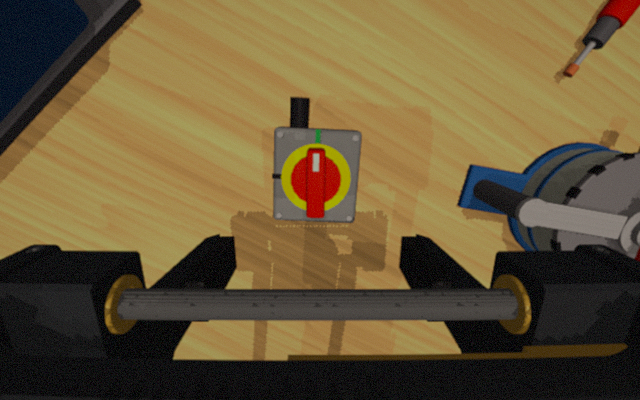

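```bash
python3 - <<'E'
from h import *
y=np.radians(29);d=np.array([np.cos(y),np.sin(y),0])
for s in(-.033,0,.033):print(px('wrist',np.array([.488,.333,.062])+s*d),px('wrist',np.array([.488,.333,.037])+s*d))
a=pt('wrist',316,149,.062);print(a,a-.033*d); b=pt('wrist',316,217,.037);print(b,b+.033*d)
# hub ring centre z~.037 (yellow ring)
im=cv2.imread('pics/w1.png');h=cv2.cvtColor(im,cv2.COLOR_BGR2HSV);m=(h[...,0]>22)&(h[...,0]<34)&(h[...,1]>200)&(h[...,2]>120)
p=np.argwhere(m[130:225,270:370])[:,::-1]+[270,130];print(p.min(0),p.max(0))
e=(p.min(0)+p.max(0))/2;print(pt('wrist',*e,.026))
E
```

```text
[319.05926912 224.73829149] [318.9315926  216.24984289]
[319.08395901 191.82377493] [318.95029515 185.66693127]
[319.10903681 156.72618308] [318.96914571 153.23137449]
[0.52161215 0.35485061 0.062     ] [0.4927497  0.33885189 0.062     ]
[0.4569156  0.31929418 0.037     ] [0.48577805 0.3352929  0.037     ]
[281 143] [349 209]
[0.49283709 0.34035958 0.026     ]
```

```bash
python3 - <<'E'
from h import *
go([.4922,.339,.054],np.radians(29))
E
```

```text
shift [  5.9  -2.8 148.5] turn -0.1 pos [0.4885 0.3337 0.2025] yaw 28.9 tilt [-3.142  0.   ] j6 1.46 w 88.0 t 1.9 F [ 0.3 -0.3  1.1]
```

```bash
python3 -m handwheel '88 6 -3 0 0;88 6 -3 50 0;88 6 -3 100 0;88 6 -3 130 0;88 6 -3 148 0;88 6 -3 148 0;14 6 -3 148 0;14 6 -3 148 0;14 6 -3 148 0;14 6 -3 148 0;14 6 -3 148 0;14 6 -3 148 0'
python3 -c "
from h import *
go([.4922,.339,.054]);print(bot.sense()['ft_torque'])"
```

```text
clock: 3.4
eef_pos: [0.4924, 0.3393, 0.0547]
orientation: [-3.142, 0.0, 0.503]
force: [-0.4, -0.1, -0.7]
width: 0.0301
shift [-0.3  0.2  0.7] turn 0.0 pos [0.4924 0.3393 0.0547] yaw 28.8 tilt [-3.142  0.   ] j6 1.47 w 30.1 t 3.4 F [-0.4 -0.1 -0.7]
[-0.02625081  0.16829616  0.04708575]
```

```bash
python3 -m handwheel '14 0 0 0 0;14 0 0 0 0;14 0 0 0 0;14 0 0 0 -10;14 0 0 0 -20;14 0 0 0 -30;14 0 0 0 -40;14 0 0 0 -50'
python3 -c "
from h import *
go([.4922,.339,.054]);print(bot.sense()['ft_torque'])"
```

```text
clock: 4.4
eef_pos: [0.493, 0.3384, 0.0547]
orientation: [3.141, 0.001, 1.381]
force: [2.4, -5.3, -0.3]
width: 0.0177
shift [ 0.4 -0.9  0.7] turn 0.0 pos [0.493  0.3384 0.0547] yaw 79.1 tilt [3.141e+00 1.000e-03] j6 0.59 w 17.7 t 4.4 F [ 2.4 -5.3 -0.3]
[-0.83841825 -0.27615654 -0.10390568]
```

```bash
python3 -m handwheel '14 0 0 0 -10;14 0 0 0 -20;14 0 0 0 -30;14 0 0 0 -38;14 0 0 0 -42;14 0 0 0 -42;14 0 0 0 -42'
python3 -c "
from h import *
go([.4922,.339,.054]);print(bot.sense()['ft_torque'])"
```

```text
clock: 5.28
eef_pos: [0.493, 0.3387, 0.0547]
orientation: [3.141, 0.001, 2.106]
force: [3.5, -4.2, -1.6]
width: 0.0182
shift [ 0.7 -0.6  0.7] turn 0.0 pos [0.493  0.3387 0.0547] yaw 120.6 tilt [3.141e+00 1.000e-03] j6 -0.13 w 18.2 t 5.3 F [ 3.5 -4.2 -1.6]
[-0.80205127 -0.49579416 -0.74440449]
```

```bash
python3 -m handwheel '60 0 0 0 0;60 0 0 0 0;60 0 0 -60 0;60 0 0 -120 0;60 0 0 -180 0;60 0 0 -190 0'
python3 -c "
from h import *
go([.601,.062,.25],np.radians(24));print(bot.sense()['ft_torque'])"
```

```text
clock: 6.02
eef_pos: [0.4944, 0.3408, 0.2505]
orientation: [3.132, 0.001, 2.109]
force: [-0.4, 0.9, -0.5]
width: 0.06
shift [-2.94e+02 -5.13e+01  2.00e-01] turn -83.2 pos [0.4944 0.3408 0.2505] yaw 120.8 tilt [3.132e+00 1.000e-03] j6 -0.13 w 60.0 t 6.0 F [-0.4  0.9 -0.5]
[0.00666653 0.00477588 0.03805001]
```

```bash
python3 -m handwheel '88 -60 -10 0 10;88 -120 -20 0 21;88 -180 -30 0 32;88 -240 -40 0 42;88 -294 -51 0 53;88 -294 -51 0 63;88 -294 -51 0 74;88 -294 -51 0 85;88 -294 -51 0 95;88 -294 -51 0 97;88 -294 -51 0 97'
python3 - <<'E'
from h import *
go([.601,.062,.25],np.radians(24)); snap('wrist','w2.png'); print(px('wrist',[.601,.062,.122]))
y=np.radians(24);d=np.array([np.cos(y),np.sin(y),0])
for s in(-.035,.035):print(px('wrist',np.array([.601,.062,.122])+s*d))
E
```

```text
clock: 7.4
eef_pos: [0.5987, 0.0609, 0.2439]
orientation: [-3.141, 0.001, 0.418]
force: [0.2, -0.4, -0.1]
width: 0.0878
shift [ 2.5 -0.1 -6.1] turn -0.0 pos [0.5987 0.0609 0.2439] yaw 24.0 tilt [-3.141e+00  1.000e-03] j6 1.06 w 87.8 t 7.4 F [ 0.2 -0.4 -0.1]
[318.47867858 193.39749863]
[318.44502545 230.55236827]
[318.51384357 153.42341822]
```

View pics/w2.png

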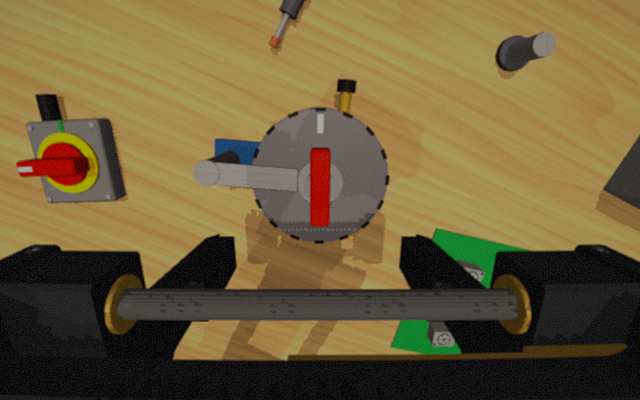

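```bash
python3 - <<'E'
from h import *
y=np.radians(24);d=np.array([np.cos(y),np.sin(y),0])
print('disc',pt('wrist',320,174,.077),'near',pt('wrist',319.5,227,.122)+.035*d,'farbot',pt('wrist',319.5,148,.098)-.035*d)
p=pt('wrist',207,172,.094);print('post',p, )
c=np.array([.604,.0635]);v=c-p[:2];print(np.hypot(*v),np.degrees(np.arctan2(v[1],v[0])))
go([.604,.0635,.110],y)
E
```

```text
disc [0.60936605 0.06389371 0.077     ] near [0.60454832 0.06253515 0.122     ] farbot [0.60315049 0.06188178 0.098     ]
post [0.57016494 0.16523441 0.094     ]
0.10721334211861465 -71.6037869689828
shift [  5.9  -0.3 134.1] turn -0.0 pos [0.5989 0.0608 0.2441] yaw 24.0 tilt [-3.141e+00  1.000e-03] j6 1.06 w 87.8 t 7.5 F [ 0.2 -0.9 -0.4]
```

```bash
python3 -m handwheel '88 7 0 0 0;88 7 0 60 0;88 7 0 110 0;88 7 0 134 0;88 7 0 134 0;14 7 0 134 0;14 7 0 134 0;14 7 0 134 0;14 7 0 134 0;14 7 0 134 0;14 7 0 134 0;14 7 0 134 0'
python3 -m handwheel '14 0 0 0 0;14 0 0 0 0;14 0 0 -0.5 -10;14 0 0 -1 -20;14 0 0 -1.5 -30'
python3 -c "
from h import *
go([.605,.063,.110]);print(bot.sense()['ft_torque'])"
```

```text
clock: 8.95
eef_pos: [0.6061, 0.0624, 0.1109]
orientation: [3.139, -0.0, 0.416]
force: [1.9, -4.6, -1.5]
width: 0.0225
clock: 9.57
eef_pos: [0.606, 0.0627, 0.1135]
orientation: [3.14, 0.0, 0.944]
force: [-0.9, -2.8, 8.0]
width: 0.0176
shift [-0.3 -1.   3.5] turn 0.0 pos [0.606  0.0627 0.1135] yaw 54.1 tilt [3.14 0.  ] j6 0.54 w 17.6 t 9.6 F [-0.9 -2.8  8. ]
[-0.54698097  0.66300457 -0.08741593]
```

```bash
python3 -m handwheel '14 0 0 -0.6 -10;14 0 0 -1.2 -20;14 0 0 -1.8 -30;14 0 0 -2.4 -40;14 0 0 -3 -50;14 0 0 -3.6 -60;14 0 0 -4.2 -70;14 0 0 -4.7 -80;14 0 0 -5.2 -90;14 0 0 -5.8 -100;14 0 0 -5.8 -100'
python3 - <<'E'
from h import *
go([.605,.063,.110]);print(bot.sense()['ft_torque'])
p=np.array([.570,.166]);c=bot.sense()['eef_pos'][:2];v=c-p;a0=np.arctan2(v[1],v[0]);r=np.hypot(*v);print(r,np.degrees(a0))
yaw=bot.sense()['orientation'][2]
X=np.array([np.cos(yaw),np.sin(yaw)]);Y=np.array([np.sin(yaw),-np.cos(yaw)])
for t in range(0,116,10):
    q=p+.110*np.array([np.cos(a0-np.radians(t)),np.sin(a0-np.radians(t))])-(p+.110*v/r)
    print(t,(1000*q@X).round(1),(1000*q@Y).round(1))
E
```

```text
clock: 10.95
eef_pos: [0.6056, 0.0623, 0.1194]
orientation: [-3.14, 0.001, 2.686]
force: [-4.1, -4.5, 8.9]
width: 0.0176
shift [0.9 0.3 9.4] turn 0.0 pos [0.6056 0.0623 0.1194] yaw 153.9 tilt [-3.14e+00  1.00e-03] j6 -1.21 w 17.6 t 10.9 F [-4.1 -4.5  8.9]
[-0.83840126  0.82552424  0.06158644]
0.10963428286979812 -71.02929891574159
0 -0.0 -0.0
10 14.7 -12.3
20 31.3 -21.9
30 49.3 -28.5
40 68.2 -31.9
50 87.3 -31.9
60 106.2 -28.6
70 124.2 -22.0
80 140.9 -12.5
90 155.6 -0.2
100 167.9 14.5
110 177.5 31.1
```

```bash
python3 -m handwheel '14 14.7 -12.3 0 10;14 31.3 -21.9 0 20;14 49.3 -28.5 0 30;14 49.3 -28.5 0 30'
python3 - <<'E'
from h import *
go([.605,.063,.110]);print(bot.sense()['ft_torque'])
p=np.array([.570,.166]);c=bot.sense()['eef_pos'][:2];v=c-p;a0=np.arctan2(v[1],v[0]);r=np.hypot(*v);print(r,np.degrees(a0))
yaw=bot.sense()['orientation'][2]
X=np.array([np.cos(yaw),np.sin(yaw)]);Y=np.array([np.sin(yaw),-np.cos(yaw)])
for t in [10,20,30,40,50,60,70,75,80,84]:
    q=p+.110*np.array([np.cos(a0-np.radians(t)),np.sin(a0-np.radians(t))])-(p+.110*v/r)
    print(t,(1000*q@X).round(1),(1000*q@Y).round(1))
E
```

```text
clock: 11.45
eef_pos: [0.5489, 0.0585, 0.1195]
orientation: [3.141, 0.003, 2.159]
force: [-1.3, -5.5, 4.7]
width: 0.0177
shift [-27.3  49.2   9.6] turn 0.0 pos [0.5489 0.0585 0.1195] yaw 123.7 tilt [3.141e+00 3.000e-03] j6 -0.69 w 17.7 t 11.4 F [-1.3 -5.5  4.7]
[-0.99899829  0.23320883 -0.12162209]
0.10959404804022264 -101.11471377316933
10 14.6 -12.4
20 31.2 -22.0
30 49.2 -28.6
40 68.1 -32.0
50 87.3 -32.1
60 106.2 -28.8
70 124.2 -22.3
75 132.7 -17.9
80 140.8 -12.8
84 147.0 -8.2
```

```bash
python3 -m handwheel '14 14.6 -12.4 0 10;14 31.2 -22 0 20;14 49.2 -28.6 0 30;14 68.1 -32 0 40;14 87.3 -32.1 0 50;14 106.2 -28.8 0 60;14 124.2 -22.3 0 70;14 140.8 -12.8 0 80;14 140.8 -12.8 0 80'
python3 - <<'E'
from h import *
s=bot.sense();go([.605,.063,.110]);print(s['ft_torque'])
v=s['eef_pos'][:2]-[.570,.166];print(np.hypot(*v),np.degrees(np.arctan2(v[1],v[0])))
E
```

```text
clock: 12.58
eef_pos: [0.4602, 0.1708, 0.1193]
orientation: [3.141, -0.002, 0.764]
force: [-2.2, 0.3, 9.6]
width: 0.0178
shift [ 30.1 178.    9.4] turn 0.0 pos [0.4602 0.1708 0.1193] yaw 43.8 tilt [ 3.141e+00 -2.000e-03] j6 0.92 w 17.8 t 12.6 F [-2.2  0.3  9.6]
[-0.06744165  0.60479043 -0.13851445]
0.10992403960231549 177.50483375778316
```

```bash
python3 -m handwheel '40 0 0 0 0;40 0 0 0 0;40 0 0 0 0;40 0 0 -60 0;40 0 0 -120 0;40 0 0 -150 0'
python3 -c "
from h import *
go([.43,-.232,.25],0)"
```

```text
clock: 13.32
eef_pos: [0.4604, 0.1698, 0.2711]
orientation: [3.14, -0.003, 0.765]
force: [-0.0, 1.2, 0.3]
width: 0.04
shift [-300.1  268.9   20.7] turn 43.8 pos [0.4604 0.1698 0.2711] yaw 43.8 tilt [ 3.14e+00 -3.00e-03] j6 0.92 w 40.0 t 13.3 F [-0.   1.2  0.3]
```

```bash
python3 -m handwheel '88 -45 40 0 10;88 -90 80 0 20;88 -135 120 0 30;88 -180 160 10 40;88 -225 200 21 44;88 -270 240 21 44;88 -300 269 21 44;88 -300 269 21 44;88 -300 269 21 44'
python3 - <<'E'
from h import *
go([.43,-.232,.25],0); snap('wrist','w3.png')
for p in [(.551,-.180),(.566,-.262),(.477,-.287),(.452,-.198)]: print(px('wrist',[*p,.025]))
E
```

```text
clock: 14.45
eef_pos: [0.429, -0.2314, 0.2463]
orientation: [-3.14, 0.001, -0.004]
force: [-0.1, -0.2, -0.3]
width: 0.0882
shift [ 1.   0.6 -3.7] turn -0.2 pos [ 0.429  -0.2314  0.2463] yaw -0.2 tilt [-3.14e+00  1.00e-03] j6 0.84 w 88.2 t 14.4 F [-0.1 -0.2 -0.3]
[271.26071083  64.36571671]
[346.56877236  49.20201786]
[366.4251462  133.05241501]
[290.06117766 154.82362279]
```

View pics/w3.png

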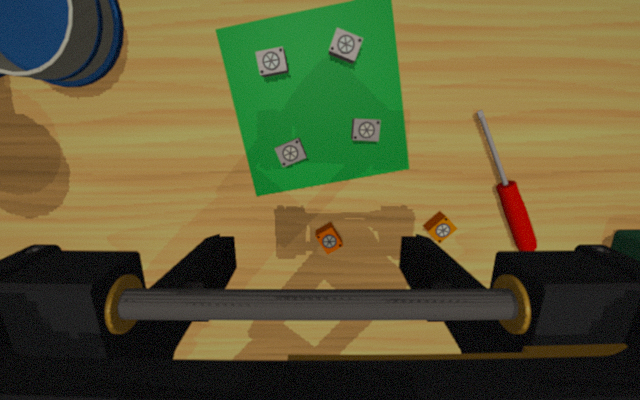

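```bash
cat >> h.py <<'E'
def inserts(im,n='wrist',cal=None,mx=260,hi=80,z=.025):
    """steel blobs: top-face centre, long-axis yaw, sides"""
    h=cv2.cvtColor(im,cv2.COLOR_RGB2HSV); m=((h[...,1]<60)&(h[...,2]>hi)).astype(np.uint8)
    m=cv2.morphologyEx(m,cv2.MORPH_CLOSE,np.ones((5,5),np.uint8)); m[mx:]=0
    k,l,s,c=cv2.connectedComponentsWithStats(m); out=[]
    for i in range(1,k):
        if 150<s[i,4]<4000:
            q=np.argwhere(l==i)[:,::-1].astype(np.float32)
            w=np.array([pt(n,*a,z,cal)[:2] for a in q])*1000
            (c0,(a,b),t)=cv2.minAreaRect(w.astype(np.float32))
            if a<b: a,b,t=b,a,t+90
            out.append((np.array(c0)/1000,a,b,t)); print('blob',c[i].round(1),s[i,4],'centre',(np.array(c0)).round(1),'sides %.1f %.1f yaw %.1f'%(a,b,(t+90)%180-90))
    return out
E
python3 - <<'E'
from h import *
im=cv2.imread('pics/w3.png')[:,:,::-1].copy()
inserts(im); 
for u,v in [(271,61),(345.5,44),(366.5,130),(290.5,153)]:print(pt('wrist',u,v,.025)[:2])
cv2.imwrite('pics/c3.png',cv2.resize(im[10:180,230:400,::-1],None,fx=3.5,fy=3.5,interpolation=3))
im=cv2.cvtColor(im,cv2.COLOR_RGB2HSV);print(im[150:158,284:300:2,2],im[150:158,284:300:2,1])
E
```

```text
blob [47.2 49.7] 632 centre [571.2  72.5] sides 121.8 34.0 yaw -55.0
blob [345.4  44.2] 702 centre [ 570.8 -260.7] sides 30.3 24.7 yaw 69.7
blob [271.2  60.7] 688 centre [ 554.6 -180. ] sides 30.9 24.8 yaw -80.4
blob [492.  146.6] 375 centre [ 459.3 -437.5] sides 97.6 6.0 yaw 27.7
blob [365.7 129.5] 570 centre [ 480.9 -286.1] sides 30.7 24.5 yaw 86.3Traceback (most recent call last):
  File "<stdin>", line 3, in <module>
  File "h.py", line 32, in inserts
    w=np.array([pt(n,*a,z,cal)[:2] for a in q])*1000
                ~~^^^^^^^^^^^^
  File "h.py", line 11, in pt
    o,d=ray(n,u,v,cal); return o+d*(z-o[2])/d[2]
        ~~~^^^^^^^^^^^
  File "h.py", line 7, in ray
    c,f,R,t=cal or K(n); d=np.array([(u-c['cx'])/f,(v-c['cy'])/f]); p=d.copy()
                   ~^^^
  File "h.py", line 4, in K
    c=bot.get_calibration(n); f=200/np.tan(np.radians(c['fovy'])/2)
ValueError: time passes only in moves, steps and waits
```

```bash
sed -i 's/    h=cv2.cvtColor(im,cv2.COLOR_RGB2HSV); m=/    cal=cal or K(n)\n&/' h.py; python3 -m handwheel '88 0 0 0 0'; python3 - <<'E'
from h import *
im=cv2.imread('pics/w3.png')[:,:,::-1].copy()
inserts(im)
print(pt('wrist',290.5,153,.025)[:2])
E
```

```text
clock: 14.62
eef_pos: [0.4296, -0.2309, 0.2469]
orientation: [-3.141, 0.0, -0.002]
force: [0.1, 0.7, 0.3]
width: 0.0878
blob [47.2 49.7] 632 centre [571.5  72.7] sides 121.8 34.0 yaw -54.9
blob [345.4  44.2] 702 centre [ 571.5 -260.7] sides 30.3 24.7 yaw 69.8
blob [271.2  60.7] 688 centre [ 555.1 -179.9] sides 31.0 24.8 yaw -80.4
blob [492.  146.6] 375 centre [ 459.9 -438. ] sides 97.8 6.0 yaw 27.7
blob [365.7 129.5] 570 centre [ 481.5 -286.2] sides 30.8 24.5 yaw 86.4
blob [290.2 152.2] 542 centre [ 455.2 -198.4] sides 30.8 24.6 yaw -67.4
[ 0.45455236 -0.19863366]
```

```bash
python3 -c "
from h import *
go([.455,-.198,.02],np.radians(113))"
python3 -m handwheel '60 25 -33 0 -11;60 25 -33 0 -22;60 25 -33 0 -33;60 25 -33 0 -43;60 25 -33 0 -54;60 25 -33 0 -65;60 25 -33 0 -75;60 25 -33 0 -86;60 25 -33 0 -97;60 25 -33 20 -107;60 25 -33 60 -113;60 25 -33 60 -113'
python3 - <<'E'
from h import *
im=snap('wrist','w4.png');inserts(im,mx=240)
go([.455,-.198,.02],np.radians(113))
E
```

```text
shift [ 25.4 -32.9 226.9] turn 66.9 pos [ 0.4296 -0.2309  0.2469] yaw -0.1 tilt [-3.141  0.   ] j6 0.84 w 87.8 t 14.6 F [0.1 0.7 0.3]
clock: 16.12
eef_pos: [0.4529, -0.1971, 0.1845]
orientation: [-3.138, -0.005, 1.969]
force: [-0.4, 0.9, 0.2]
width: 0.0602
blob [594.7  40.3] 721 centre [631.8  25.7] sides 97.7 29.1 yaw -6.2
blob [320.1 190.5] 695 centre [ 456.1 -198.3] sides 33.3 23.1 yaw -67.7
blob [198.6 189.6] 193 centre [ 342.  -246.5] sides 15.5 15.3 yaw 65.0
blob [416.5 211.6] 685 centre [ 557.1 -181.9] sides 31.1 24.9 yaw -81.2
shift [ -0.7   1.1 166.5] turn -0.3 pos [ 0.454  -0.198   0.1865] yaw 112.7 tilt [-3.14e+00 -2.00e-03] j6 -1.05 w 60.1 t 16.2 F [ 0.  -0.1  0.3]
```

```bash
python3 -m handwheel '60 -1 1 60 0;60 -1 1 115 0;60 -1 1 150 0;60 -1 1 166 0;60 -1 1 166 0;10 -1 1 166 0;10 -1 1 166 0;10 -1 1 166 0;10 -1 1 166 0;10 -1 1 166 0;10 -1 1 166 0;10 -1 1 166 0'
python3 -m handwheel '10 0 0 0 0;10 0 0 0 0;10 0 0 -60 0;10 0 0 -120 0;10 0 0 -140 0;10 0 0 -140 0'
python3 -c "
from h import *
go([.593,.098,.16],np.radians(109))"
```

```text
clock: 17.68
eef_pos: [0.4562, -0.2001, 0.0215]
orientation: [3.141, 0.001, 1.969]
force: [-1.4, 0.7, 5.4]
width: 0.0244
clock: 18.42
eef_pos: [0.4566, -0.2005, 0.1624]
orientation: [3.14, 0.003, 1.969]
force: [-0.2, -0.0, -2.4]
width: 0.0237
shift [222.3 241.4   2.2] turn 3.8 pos [ 0.4566 -0.2005  0.1624] yaw 112.8 tilt [3.14e+00 3.00e-03] j6 -1.05 w 23.7 t 18.4 F [-0.2 -0.  -2.4]
```

```bash
python3 -m handwheel '10 37 40 0 1;10 74 80 0 2;10 111 120 0 3;10 148 160 0 4;10 185 200 0 4;10 222 241 0 4;10 222 241 0 4;10 222 241 0 4'
python3 - <<'E'
from h import *
im=snap('wrist','w5.png')
go([.593,.098,.048],np.radians(109)); cal=K('wrist')
for r,z in((.062,.07),(.062,.03)):
  for t in range(0,360,10):
    q=px('wrist',[.605+r*np.cos(t*np.pi/180),.063+r*np.sin(t*np.pi/180),z],cal).astype(int)
    if 0<q[0]<640 and 0<q[1]<400: cv2.circle(im,tuple(int(a) for a in q),1,(255,0,255),-1)
cv2.imwrite('pics/w5b.png',im[:,:,::-1])
E
```

```text
clock: 19.42
eef_pos: [0.5905, 0.0981, 0.1586]
orientation: [-3.138, -0.001, 1.9]
force: [0.2, -0.0, -1.2]
width: 0.0234
shift [ -0.3   2.7 111.1] turn -0.2 pos [0.5907 0.0975 0.1591] yaw 108.8 tilt [-3.138e+00 -1.000e-03] j6 -0.36 w 23.9 t 19.5 F [ 0.5 -0.3 -1.9]
```

View pics/w5b.png

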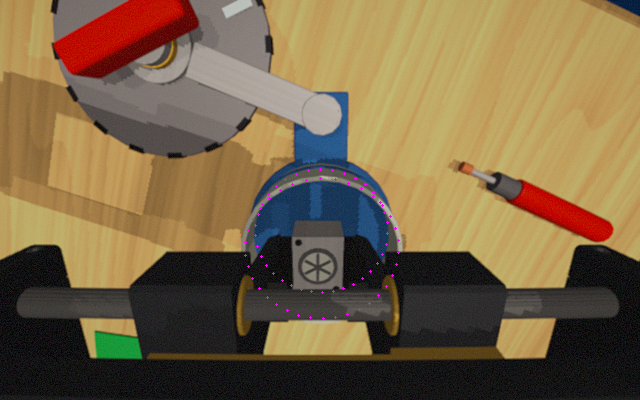

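```bash
python3 -m handwheel '10 0 0 0 0'; python3 - <<'E'
from h import *
im=cv2.imread('pics/w5.png'); cal=K('wrist')
c=np.array([.605,.063]);u=np.array([-.326,.946])
for r in(.072,.066,.062):print(r,px('wrist',[*(c+r*u),.07 if r<.07 else .01],cal))
print(im[150:200:2,322].tolist())
print('row 240',im[238,236:262].tolist(),'\n',im[238,384:408].tolist())
cv2.imwrite('pics/w5c.png',cv2.resize(im[150:270,220:420],None,fx=3,fy=3,interpolation=cv2.INTER_NEAREST))
E
```

```text
clock: 19.6
eef_pos: [0.5914, 0.0969, 0.1603]
orientation: [-3.14, -0.0, 1.897]
force: [0.1, 1.1, -1.2]
width: 0.024
0.072 [320.56574475 154.0260563 ]
0.066 [321.28667205 172.2929732 ]
0.062 [321.29446301 177.506624  ]
[[136, 91, 33], [130, 82, 29], [126, 80, 38], [129, 83, 40], [124, 83, 45], [86, 54, 22], [89, 59, 32], [72, 79, 81], [111, 70, 30], [93, 86, 83], [76, 89, 92], [79, 88, 89], [77, 86, 89], [152, 170, 174], [133, 149, 152], [101, 106, 105], [105, 63, 32], [102, 65, 23], [96, 62, 27], [88, 55, 25], [86, 51, 22], [97, 63, 36], [98, 61, 35], [86, 52, 25], [91, 55, 28]]
row 240 [[93, 158, 195], [92, 154, 196], [86, 152, 194], [84, 149, 192], [85, 147, 188], [92, 125, 155], [111, 125, 132], [114, 129, 131], [120, 134, 138], [115, 127, 131], [84, 95, 97], [64, 75, 74], [65, 75, 73], [69, 75, 79], [68, 82, 80], [66, 74, 80], [66, 76, 79], [83, 79, 80], [113, 74, 44], [120, 71, 29], [124, 80, 34], [122, 78, 36], [120, 76, 33], [122, 75, 28], [122, 74, 31], [118, 74, 27]] 
 [[97, 62, 34], [86, 54, 22], [92, 50, 20], [89, 56, 28], [84, 65, 49], [69, 73, 74], [64, 75, 80], [68, 78, 75], [66, 75, 76], [63, 76, 74], [68, 76, 78], [68, 73, 75], [92, 102, 105], [127, 145, 150], [158, 173, 178], [163, 181, 185], [162, 178, 182], [139, 161, 169], [92, 129, 159], [59, 117, 154], [57, 113, 150], [69, 123, 160], [83, 145, 181], [94, 161, 195]]
```

View pics/w5c.png

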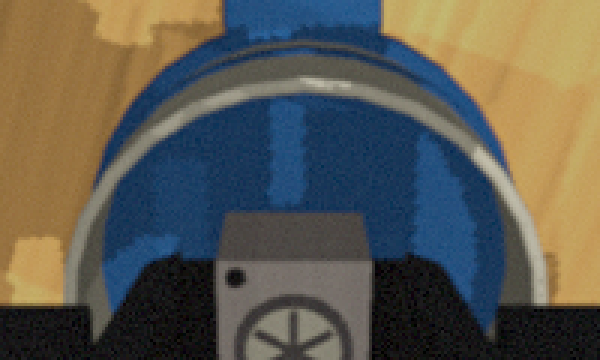

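```bash
python3 -c "
from h import *
go([.594,.095,.049],np.radians(109))"
```

```text
shift [ -2.7   2.  111.3] turn -0.3 pos [0.5914 0.0969 0.1603] yaw 108.7 tilt [-3.14 -0.  ] j6 -0.36 w 24.0 t 19.6 F [ 0.1  1.1 -1.2]
```

```bash
python3 -m handwheel '10 -3 2 30 0;10 -3 2 60 0;10 -3 2 90 0;10 -3 2 105 0;10 -3 2 111 0;10 -3 2 111 0;10 -3 2 111 0'
python3 -c "
from h import *
go([.594,.095,.049],np.radians(109))"
```

```text
clock: 20.48
eef_pos: [0.5958, 0.0959, 0.0513]
orientation: [3.14, 0.001, 1.899]
force: [-0.1, 0.2, -1.2]
width: 0.0235
shift [-0.3 -2.   2.3] turn -0.2 pos [0.5958 0.0959 0.0513] yaw 108.8 tilt [3.14e+00 1.00e-03] j6 -0.36 w 23.5 t 20.5 F [-0.1  0.2 -1.2]
```

```bash
python3 -m handwheel '10 0 -1 1.5 0;10 0 -1 2.3 0;10 0 -1 2.3 0;32 0 -1 2.3 0;32 0 -1 2.3 0;32 0 -1 2.3 0;32 0 -1 -20 0;32 0 -1 -60 0;32 0 -1 -110 0;32 0 -1 -150 0;32 0 -1 -200 0'
python3 -c "
from h import *
go([.555,-.180,.20],np.radians(100))"
```

```text
clock: 21.85
eef_pos: [0.5933, 0.0956, 0.2506]
orientation: [-3.14, -0.001, 1.899]
force: [0.6, 0.6, -0.5]
width: 0.0319
shift [-248.6 -125.    50.7] turn 8.8 pos [0.5933 0.0956 0.2506] yaw 108.8 tilt [-3.14e+00 -1.00e-03] j6 -0.37 w 31.9 t 21.9 F [ 0.6  0.6 -0.5]
```

```bash
python3 -m handwheel '60 -50 -25 0 9;60 -100 -50 0 9;60 -150 -75 20 9;60 -200 -100 50 9;60 -249 -125 60 9;60 -249 -125 60 9;60 -249 -125 60 9'
python3 - <<'E'
from h import *
im=snap('wrist','w6.png');r=inserts(im,mx=240)
b=min(r,key=lambda q:np.hypot(*(q[0]-[.556,-.18])));print(b)
go([*b[0],.0205],np.radians(b[3]))
E
```

```text
clock: 22.72
eef_pos: [0.5558, -0.1802, 0.19]
orientation: [3.142, -0.001, 1.741]
force: [0.0, 0.5, 0.4]
width: 0.0597
blob [617.4 143.5] 479 centre [845.6 -82.8] sides 25.6 24.0 yaw -65.4
blob [317.7 185.8] 685 centre [ 554.9 -179.1] sides 29.3 23.7 yaw -80.1
blob [109.3 211.7] 160 centre [ 342.  -243.9] sides 15.7 14.5 yaw 9.9
(array([ 0.55489764, -0.17907202]), 29.33780288696289, 23.70441246032715, 99.8520565032959)
shift [  0.6  -1.1 169.8] turn -0.0 pos [ 0.5561 -0.1796  0.1903] yaw 99.8 tilt [ 3.141 -0.   ] j6 -0.69 w 60.4 t 22.8 F [0.4 0.7 0.5]
```

```bash
python3 -m handwheel '60 0 -1 60 0;60 0 -1 115 0;60 0 -1 150 0;60 0 -1 169 0;60 0 -1 169 0;10 0 -1 169 0;10 0 -1 169 0;10 0 -1 169 0;10 0 -1 169 0;10 0 -1 169 0;10 0 -1 169 0;10 0 -1 169 0'
python3 -m handwheel '10 0 0 0 0;10 0 0 0 0;10 0 0 -60 0;10 0 0 -120 0;10 0 0 -140 0;10 0 0 -140 0'
python3 -c "
from h import *
go([.618,.026,.16],np.radians(109))"
```

```text
clock: 24.28
eef_pos: [0.5552, -0.1808, 0.0217]
orientation: [3.141, 0.001, 1.742]
force: [-2.0, -0.0, 5.2]
width: 0.0237
clock: 25.02
eef_pos: [0.5557, -0.181, 0.1626]
orientation: [3.139, 0.002, 1.742]
force: [0.8, 0.6, -1.1]
width: 0.0236
shift [193.4  96.6   2.5] turn -9.2 pos [ 0.5557 -0.181   0.1626] yaw 99.8 tilt [3.139e+00 2.000e-03] j6 -0.69 w 23.6 t 25.0 F [ 0.8  0.6 -1.1]
```

```bash
python3 -m handwheel '10 50 25 0 -3;10 100 50 0 -6;10 150 75 0 -9;10 193 97 0 -9;10 193 97 0 -9;10 193 97 0 -9'
python3 -c "
from h import *
go([.618,.026,.049],np.radians(109))"
```

```text
clock: 25.78
eef_pos: [0.6163, 0.026, 0.1589]
orientation: [-3.138, -0.001, 1.899]
force: [-0.2, -0.0, -1.1]
width: 0.0237
shift [ -0.6   2.  109.9] turn -0.2 pos [0.6163 0.026  0.1589] yaw 108.8 tilt [-3.138e+00 -1.000e-03] j6 -0.48 w 23.7 t 25.8 F [-0.2 -0.  -1.1]
```

```bash
python3 -m handwheel '10 0 1 30 0;10 0 1 60 0;10 0 1 90 0;10 0 1 105 0;10 0 1 109 0;10 0 1 110 0;10 0 1 110 0;10 0 1 110 0'
python3 -c "
from h import *
go([.618,.026,.049],np.radians(109))"
```

```text
clock: 26.78
eef_pos: [0.6191, 0.0265, 0.052]
orientation: [3.14, 0.001, 1.899]
force: [-0.1, -1.0, -1.2]
width: 0.0238
shift [-0.1 -1.2  3. ] turn -0.2 pos [0.6191 0.0265 0.052 ] yaw 108.8 tilt [3.14e+00 1.00e-03] j6 -0.48 w 23.8 t 26.8 F [-0.1 -1.  -1.2]
```

```bash
python3 -m handwheel '10 0 -1 1.5 0;10 0 -1 3 0;10 0 -1 3 0;32 0 -1 3 0;32 0 -1 3 0;32 0 -1 3 0;32 0 -1 -20 0;32 0 -1 -60 0;32 0 -1 -110 0;32 0 -1 -150 0;32 0 -1 -200 0'
python3 -c "
from h import *
go([.571,-.261,.19],np.radians(70))"
```

```text
clock: 28.15
eef_pos: [0.6169, 0.0262, 0.2516]
orientation: [-3.14, -0.001, 1.899]
force: [1.7, 0.8, 0.5]
width: 0.0319
shift [-257.2 -136.    61.6] turn 38.8 pos [0.6169 0.0262 0.2516] yaw 108.8 tilt [-3.14e+00 -1.00e-03] j6 -0.48 w 31.9 t 28.1 F [1.7 0.8 0.5]
```

```bash
python3 -m handwheel '60 -50 -26 0 10;60 -100 -52 0 20;60 -150 -78 20 30;60 -200 -104 50 39;60 -257 -136 60 39;60 -257 -136 60 39;60 -257 -136 60 39'
python3 - <<'E'
from h import *
im=snap('wrist','w7.png');r=inserts(im,mx=240)
b=min(r,key=lambda q:np.hypot(*(q[0]-[.571,-.261])));print(b)
go([*b[0],.0205],np.radians(b[3]))
E
```

```text
clock: 29.02
eef_pos: [0.5715, -0.2611, 0.1909]
orientation: [-3.141, -0.001, 1.217]
force: [1.0, 0.6, -0.2]
width: 0.0601
blob [318.4 184.6] 745 centre [ 572.  -258.8] sides 32.5 23.7 yaw 69.8
blob [246.4 228.9] 293 centre [ 481.8 -277. ] sides 24.1 22.1 yaw -3.6
(array([ 0.57195825, -0.25884503]), 32.49139404296875, 23.724056243896484, 69.84288024902344)
shift [  1.2  -0.4 170.7] turn -0.0 pos [ 0.5719 -0.2602  0.1912] yaw 69.8 tilt [ 3.141 -0.   ] j6 -0.26 w 60.1 t 29.1 F [-0.1 -0.1  0.4]
```

```bash
python3 -m handwheel '60 0 -1 60 0;60 0 -1 115 0;60 0 -1 150 0;60 0 -1 170 0;60 0 -1 170 0;10 0 -1 170 0;10 0 -1 170 0;10 0 -1 170 0;10 0 -1 170 0;10 0 -1 170 0;10 0 -1 170 0;10 0 -1 170 0'
python3 -m handwheel '10 0 0 0 0;10 0 0 0 0;10 0 0 -60 0;10 0 0 -120 0;10 0 0 -140 0;10 0 0 -140 0'
python3 -c "
from h import *
go([.6306,.0695,.16],np.radians(109))"
```

```text
clock: 30.58
eef_pos: [0.5711, -0.2609, 0.0217]
orientation: [3.141, 0.0, 1.218]
force: [-1.5, 0.5, 6.0]
width: 0.024
clock: 31.32
eef_pos: [0.5711, -0.2609, 0.1619]
orientation: [3.14, 0.001, 1.218]
force: [-0.4, 0.2, -1.4]
width: 0.0239
shift [330.6 -58.2   1.6] turn -39.2 pos [ 0.5711 -0.2609  0.1619] yaw 69.8 tilt [3.14e+00 1.00e-03] j6 -0.26 w 23.9 t 31.3 F [-0.4  0.2 -1.4]
```

```bash
python3 -m handwheel '10 55 -10 0 -10;10 110 -20 0 -20;10 165 -30 0 -30;10 220 -40 0 -39;10 275 -50 0 -39;10 331 -57 0 -39;10 331 -57 0 -39;10 331 -57 0 -39;10 331 -57 0 -39'
python3 -c "
from h import *
go([.6306,.0695,.049],np.radians(109))"
```

```text
clock: 32.45
eef_pos: [0.6307, 0.0683, 0.1596]
orientation: [-3.139, -0.001, 1.897]
force: [0.4, 0.3, -0.5]
width: 0.024
shift [  1.1   0.5 110.6] turn -0.3 pos [0.6307 0.0683 0.1596] yaw 108.7 tilt [-3.139e+00 -1.000e-03] j6 -0.41 w 24.0 t 32.5 F [ 0.4  0.3 -0.5]
```

```bash
python3 -m handwheel '10 1 -1 30 0;10 1 -1 60 0;10 1 -1 90 0;10 1 -1 105 0;10 1 -1 109 0;10 1 -1 111 0;10 1 -1 113 0;10 1 -1 113 0'
python3 -c "
from h import *
go([.6306,.0695,.049],np.radians(109))"
```

```text
clock: 33.45
eef_pos: [0.6307, 0.0704, 0.0488]
orientation: [3.14, 0.001, 1.899]
force: [0.8, -0.9, -0.2]
width: 0.0239
shift [-0.8 -0.4 -0.2] turn -0.2 pos [0.6307 0.0704 0.0488] yaw 108.8 tilt [3.14e+00 1.00e-03] j6 -0.40 w 23.9 t 33.5 F [ 0.8 -0.9 -0.2]
```

```bash
python3 -m handwheel '30 0 0 0 0;30 0 0 0 0;30 0 0 0 0;30 0 0 -20 0;30 0 0 -60 0;30 0 0 -110 0;30 0 0 -150 0;30 0 0 -200 0'
python3 -c "
from h import *
go([.481,-.286,.19],np.radians(86))"
```

```text
clock: 34.45
eef_pos: [0.6298, 0.0704, 0.2505]
orientation: [3.141, 0.0, 1.899]
force: [0.4, 0.5, 0.3]
width: 0.03
shift [-289.4 -255.7   60.5] turn 22.8 pos [0.6298 0.0704 0.2505] yaw 108.8 tilt [3.141 0.   ] j6 -0.40 w 30.0 t 34.5 F [0.4 0.5 0.3]
```

```bash
python3 -m handwheel '60 -42 -36 0 10;60 -84 -73 0 20;60 -126 -110 10 23;60 -168 -147 30 23;60 -210 -184 50 23;60 -252 -220 60 23;60 -289 -256 60 23;60 -289 -256 60 23;60 -289 -256 60 23'
python3 - <<'E'
from h import *
im=snap('wrist','w8.png');r=inserts(im,mx=240)
b=min(r,key=lambda q:np.hypot(*(q[0]-[.481,-.286])));print(b)
go([*b[0],.0205],np.radians(b[3]))
E
```

```text
clock: 35.58
eef_pos: [0.4813, -0.2856, 0.1891]
orientation: [3.14, 0.0, 1.497]
force: [0.1, 0.1, -0.1]
width: 0.0601
blob [175.6 157.2] 202 centre [ 341.9 -244.1] sides 16.1 14.9 yaw 61.3
blob [268.9 194.2] 710 centre [ 430.5 -288.7] sides 33.2 24.8 yaw 87.3
blob [631.3 217.7] 724 centre [ 814. -343.] sides 59.9 22.6 yaw -76.9
(array([ 0.43053665, -0.28865533]), 33.23082733154297, 24.843585968017578, 87.3001480102539)
shift [ -7.3 -50.8 168.3] turn -1.5 pos [ 0.4816 -0.285   0.1888] yaw 85.8 tilt [3.141 0.   ] j6 -0.67 w 60.3 t 35.6 F [-0.3  0.4 -0.3]
```

```bash
python3 -c "
import cv2
im=cv2.imread('pics/w8.png');cv2.imwrite('pics/w8c.png',cv2.resize(im[80:280,150:420],None,fx=2.5,fy=2.5))"
```

```text
(no output)
```

View pics/w8c.png

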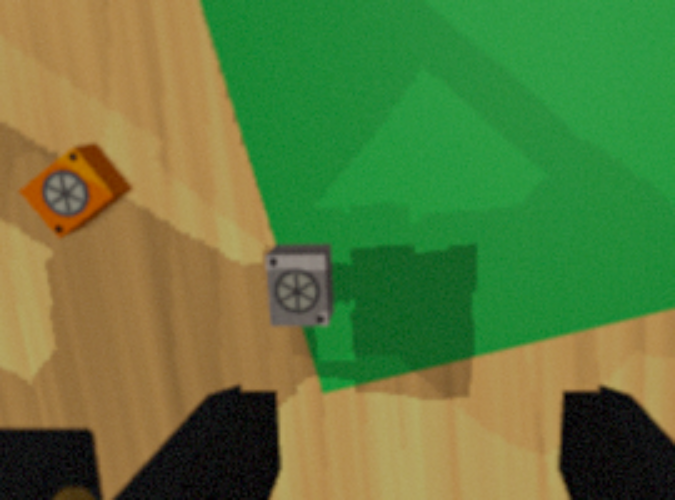

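```bash
python3 -m handwheel '50 -5 -51 0 -1;50 -5 -51 0 -1;50 -5 -51 20 -1;50 -5 -51 20 -1'
python3 - <<'E'
from h import *
im=snap('wrist','w9.png');cal=K('wrist');r=inserts(im,mx=240,cal=cal)
h=cv2.cvtColor(im,cv2.COLOR_RGB2HSV);o=((h[...,0]>8)&(h[...,0]<17)&(h[...,1]>215)&(h[...,2]>150)).astype(np.uint8);k,l,s,c=cv2.connectedComponentsWithStats(o)
for i in range(1,k):
    if s[i,4]>80: print('orange',c[i],s[i,4],pt('wrist',*c[i],.02,cal)[:2])
b=min(r,key=lambda q:np.hypot(*(q[0]-[.4305,-.289])))
go([*b[0],.0205],np.radians(b[3]))
E
```

```text
clock: 36.12
eef_pos: [0.4303, -0.2855, 0.1674]
orientation: [-3.141, -0.001, 1.517]
force: [0.6, -0.9, 0.0]
width: 0.0498
blob [220.1 154.6] 274 centre [ 341.5 -245.6] sides 16.9 15.6 yaw -3.3
blob [318.7 197.8] 757 centre [ 430.3 -292.1] sides 30.0 22.8 yaw 86.4
shift [-6.200e+00  1.000e-01  1.476e+02] turn 0.5 pos [ 0.4306 -0.286   0.1681] yaw 86.9 tilt [-3.141e+00 -1.000e-03] j6 -0.76 w 49.8 t 36.2 F [-0.3  0.2 -0.9]
```

```bash
python3 -m handwheel '50 -6 0 0 0;50 -6 0 60 0;50 -6 0 110 0;50 -6 -1 135 0;50 -6 -1 147 0;50 -6 -1 147 0;10 -6 -1 147 0;10 -6 -1 147 0;10 -6 -1 147 0;10 -6 -1 147 0;10 -6 -1 147 0;10 -6 -1 147 0'
python3 -m handwheel '10 0 0 0 0;10 0 0 0 0;10 0 0 -60 0;10 0 0 -120 0;10 0 0 -140 0;10 0 0 -140 0'
python3 -c "
from h import *
go([.5814,.0525,.16],np.radians(109))"
```

```text
clock: 37.67
eef_pos: [0.4291, -0.2935, 0.022]
orientation: [3.14, 0.001, 1.515]
force: [-0.2, 1.7, 6.9]
width: 0.0236
clock: 38.42
eef_pos: [0.4292, -0.2937, 0.1627]
orientation: [3.139, 0.003, 1.515]
force: [-0.5, -0.5, -0.9]
width: 0.0236
shift [354.1 132.7   2.1] turn -22.2 pos [ 0.4292 -0.2937  0.1627] yaw 86.8 tilt [3.139e+00 3.000e-03] j6 -0.77 w 23.6 t 38.4 F [-0.5 -0.5 -0.9]
```

```bash
python3 -m handwheel '10 56 21 0 -8;10 112 42 0 -16;10 168 63 0 -22;10 224 84 0 -22;10 280 105 0 -22;10 336 126 0 -22;10 354 133 0 -22;10 354 133 0 -22;10 354 133 0 -22;10 354 133 0 -22'
python3 - <<'E'
from h import *
go([.5814,.0525,.0495],np.radians(109)); im=snap('wrist','w10.png');cv2.imwrite('pics/w10c.png',cv2.resize(im[100:400,150:490,::-1],None,fx=2,fy=2))
E
```

```text
clock: 39.67
eef_pos: [0.5806, 0.0515, 0.1608]
orientation: [-3.141, 0.0, 1.897]
force: [-0.2, -0.7, -1.1]
width: 0.0238
shift [  0.7   1.2 111.3] turn -0.3 pos [0.5806 0.0515 0.1608] yaw 108.7 tilt [-3.141  0.   ] j6 -0.44 w 23.8 t 39.7 F [-0.2 -0.7 -1.1]
```

View pics/w10c.png

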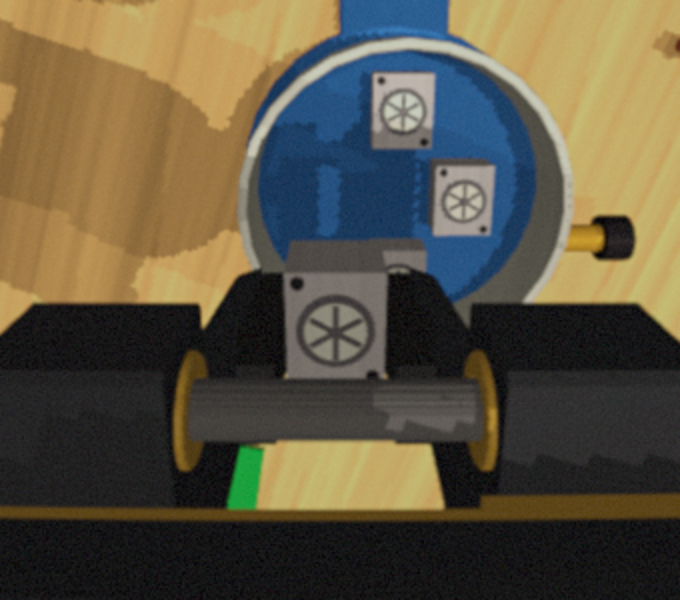

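```bash
python3 -m handwheel '10 1 -1 30 0;10 1 -1 60 0;10 1 -1 90 0;10 1 -1 105 0;10 1 -1 109 0;10 1 -1 112 0;10 1 -1 113 0;10 1 -1 113 0'
python3 -c "
from h import *
go([.5814,.0525,.0495],np.radians(109))"
```

```text
clock: 40.72
eef_pos: [0.5805, 0.0536, 0.049]
orientation: [3.14, 0.001, 1.899]
force: [0.0, -0.6, 1.5]
width: 0.0234
shift [-1.4  0.5 -0.5] turn -0.2 pos [0.5805 0.0536 0.049 ] yaw 108.8 tilt [3.14e+00 1.00e-03] j6 -0.44 w 23.4 t 40.7 F [ 0.  -0.6  1.5]
```

```bash
python3 -m handwheel '29 0 0 0 0;29 0 0 0 0;29 0 0 0 0;29 0 0 -20 0;29 0 0 -60 0;29 0 0 -110 0;29 0 0 -150 0;29 -60 0 -200 0;29 -70 10 -200 0;29 -70 10 -200 0'
python3 - <<'E'
from h import *
im=snap('wrist','w11.png');cal=K('wrist')
q=px('wrist',[.606,.061,.03],cal);print(q)
r=inserts(im,mx=260,cal=cal,z=.052)
x,y=[int(a) for a in q];c=im[max(0,y-110):y+110,max(0,x-130):x+130,::-1];cv2.imwrite('pics/w11c.png',cv2.resize(c,None,fx=2.3,fy=2.3))
go([.4602,.1708,.25],np.radians(43.8))
E
```

```text
clock: 41.98
eef_pos: [0.613, -0.0107, 0.2507]
orientation: [3.138, 0.002, 1.897]
force: [-0.2, 0.7, -1.1]
width: 0.0286
[333.42356137 116.82924687]
blob [218.    6.4] 1086 centre [463.8 121.8] sides 91.9 15.1 yaw 18.1
blob [328.9 118.6] 3587 centre [599.3  67.1] sides 145.3 137.5 yaw -39.3
blob [476.7  68.2] 272 centre [725.1 155.3] sides 44.3 9.0 yaw -0.4
blob [331.9  75.9] 809 centre [590.   98.5] sides 30.9 24.8 yaw -71.1
blob [306.7 111.1] 729 centre [575.9  57.1] sides 30.5 24.5 yaw -71.3
blob [356.1 113.4] 725 centre [626.3  72.1] sides 30.7 25.7 yaw -71.1
shift [219.5 -85.6  -1.1] turn 64.9 pos [ 0.6118 -0.0095  0.249 ] yaw 108.7 tilt [3.141 0.   ] j6 -0.54 w 29.2 t 42.0 F [ 0.6 -0.8 -0.5]
```

View pics/w11c.png

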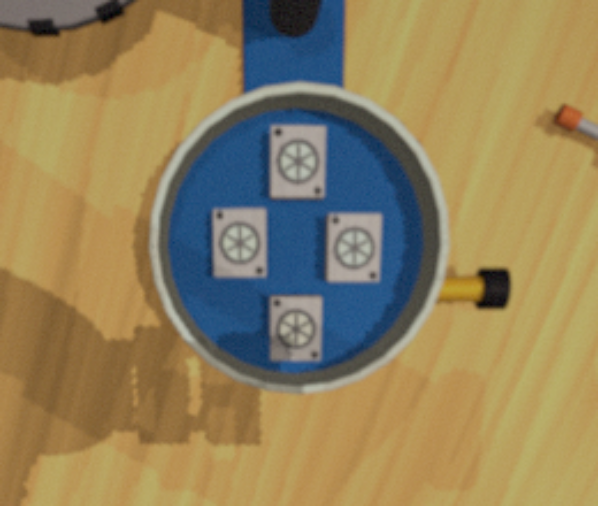

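```bash
python3 -m handwheel '60 44 -17 0 10;60 88 -34 0 20;60 132 -51 0 30;60 176 -68 0 40;60 220 -86 0 50;60 220 -86 0 60;60 220 -86 0 65;60 220 -86 0 65;60 220 -86 60 65;60 220 -86 60 65'
python3 -c "
from h import *
go([.4602,.1708,.1193],np.radians(43.8))"
```

```text
clock: 43.28
eef_pos: [0.4553, 0.171, 0.1839]
orientation: [-3.135, 0.008, 0.766]
force: [-0.6, -0.3, 0.7]
width: 0.0602
shift [ 3.9  4.  64.5] turn 0.1 pos [0.4553 0.171  0.1839] yaw 43.9 tilt [-3.135  0.008] j6 0.92 w 60.2 t 43.3 F [-0.6 -0.3  0.7]
```

```bash
python3 -m handwheel '60 0 1 0 0;60 0 1 40 0;60 0 1 64 0;60 0 1 64 0;14 0 1 64 0;14 0 1 64 0;14 0 1 64 0;14 0 1 64 0;14 0 1 64 0;14 0 1 64 0;14 0 1 64 0;14 0 1 64 0'
python3 - <<'E'
from h import *
s=bot.sense();go([.4602,.1708,.1193],np.radians(43.8));print(s['ft_torque'])
p=np.array([.570,.166]);v=s['eef_pos'][:2]-p;a0=np.arctan2(v[1],v[0]);r=np.hypot(*v);print(r,np.degrees(a0))
yaw=s['orientation'][2]
X=np.array([np.cos(yaw),np.sin(yaw)]);Y=np.array([np.sin(yaw),-np.cos(yaw)])
for t in list(range(10,120,10))+[111.5]:
    q=.110*np.array([np.cos(a0+np.radians(t)),np.sin(a0+np.radians(t))])-(.110*v/r)
    print(t,(1000*q@X).round(1),(1000*q@Y).round(1))
E
```

```text
clock: 44.78
eef_pos: [0.4598, 0.1706, 0.124]
orientation: [-3.141, 0.001, 0.765]
force: [-3.6, 0.7, 4.4]
width: 0.0178
shift [0.5 0.1 4.7] turn 0.0 pos [0.4598 0.1706 0.124 ] yaw 43.8 tilt [-3.141e+00  1.000e-03] j6 0.92 w 17.8 t 44.8 F [-3.6  0.7  4.4]
[ 0.04536997  0.80742219 -0.01969489]
0.11029122421665345 177.62821426022384
10 -12.6 14.4
20 -22.6 30.8
30 -29.5 48.7
40 -33.2 67.5
50 -33.6 86.7
60 -30.6 105.6
70 -24.5 123.8
80 -15.2 140.6
90 -3.2 155.5
100 11.2 168.2
110 27.6 178.1
111.5 30.2 179.3
```

```bash
python3 -m handwheel '14 -12.6 14.4 0 -10;14 -22.6 30.8 0 -20;14 -29.5 48.7 0 -30;14 -33.2 67.5 0 -40;14 -33.6 86.7 0 -50;14 -30.6 105.6 0 -60;14 -24.5 123.8 0 -70;14 -15.2 140.6 0 -80;14 -15.2 140.6 0 -80'
python3 - <<'E'
from h import *
s=bot.sense();go([.6057,.0625,.1193],np.radians(153.9));print(s['ft_torque'])
p=np.array([.570,.166]);v=s['eef_pos'][:2]-p;a0=np.arctan2(v[1],v[0]);r=np.hypot(*v);print(r,np.degrees(a0))
yaw=s['orientation'][2]
X=np.array([np.cos(yaw),np.sin(yaw)]);Y=np.array([np.sin(yaw),-np.cos(yaw)])
for t in [10,20,28,30,31.5]:
    q=.110*np.array([np.cos(a0+np.radians(t)),np.sin(a0+np.radians(t))])-(.110*v/r)
    print(t,(1000*q@X).round(1),(1000*q@Y).round(1))
E
```

```text
clock: 45.9
eef_pos: [0.5478, 0.0579, 0.124]
orientation: [3.14, 0.001, 2.159]
force: [-0.4, -0.3, 4.5]
width: 0.0176
shift [-28.3  50.8   4.8] turn -30.2 pos [0.5478 0.0579 0.124 ] yaw 123.7 tilt [3.14e+00 1.00e-03] j6 -0.70 w 17.6 t 45.9 F [-0.4 -0.3  4.5]
[-0.08395394 -0.03455561  0.032526  ]
0.11039064871652454 -101.61413456104569
10 -12.4 14.6
20 -22.1 31.2
28 -27.6 45.5
30 -28.7 49.2
31.5 -29.4 52.0
```

```bash
python3 -m handwheel '14 -12.4 14.6 0 -10;14 -22.1 31.2 0 -20;14 -27.6 45.5 0 -28;14 -28.7 49.2 0 -30;14 -29.4 51.5 0 -31;14 -29.4 51.5 0 -31;14 -29.4 51.5 0 -31'
python3 - <<'E'
from h import *
s=bot.sense();go([.6057,.0625,.1193],np.radians(153.9));print(s['ft_torque'])
p=np.array([.570,.166]);v=s['eef_pos'][:2]-p;a0=np.arctan2(v[1],v[0]);r=np.hypot(*v);print(r,np.degrees(a0))
E
```

```text
clock: 46.78
eef_pos: [0.6057, 0.0619, 0.1243]
orientation: [-3.141, 0.002, 2.698]
force: [2.1, -5.0, 0.5]
width: 0.0178
shift [0.2 0.5 5. ] turn 0.7 pos [0.6057 0.0619 0.1243] yaw 154.6 tilt [-3.141e+00  2.000e-03] j6 -1.22 w 17.8 t 46.8 F [ 2.1 -5.   0.5]
[-0.79631147 -0.27639695  0.04936341]
0.11000416704284022 -71.0660966618095
```

```bash
python3 -m handwheel '14 0 0 0.6 10;14 0 0 1.2 20;14 0 0 1.8 30;14 0 0 2.4 40;14 0 0 3 50;14 0 0 3.5 60;14 0 0 4.1 70;14 0 0 4.7 80;14 0 0 5.3 90;14 0 0 5.9 100;14 0 0 5.9 100'
python3 -c "
from h import *
go([.605,.063,.110]);print(bot.sense()['ft_torque'])"
```

```text
clock: 48.15
eef_pos: [0.6056, 0.0619, 0.1184]
orientation: [3.14, 0.0, 0.95]
force: [0.7, -5.1, 0.9]
width: 0.0178
shift [ 0.6 -1.2  8.4] turn 0.0 pos [0.6056 0.0619 0.1184] yaw 54.4 tilt [3.14 0.  ] j6 0.53 w 17.8 t 48.1 F [ 0.7 -5.1  0.9]
[-0.90851105 -0.14245286 -0.10496369]
```

```bash
python3 -m handwheel '14 0 0 0.6 10;14 0 0 1.2 20;14 0 0 1.8 30;14 0 0 2 34;14 0 0 2.1 37;14 0 0 2.1 37;14 0 0 2.1 37'
python3 -c "
from h import *
go([.605,.063,.110]);print(bot.sense()['ft_torque'])"
```

```text
clock: 49.02
eef_pos: [0.6049, 0.0618, 0.1162]
orientation: [3.14, 0.001, 0.308]
force: [-1.5, -5.8, 3.6]
width: 0.0175
shift [ 0.4 -1.1  6.2] turn 0.0 pos [0.6049 0.0618 0.1162] yaw 17.6 tilt [3.14e+00 1.00e-03] j6 1.17 w 17.5 t 49.0 F [-1.5 -5.8  3.6]
[-1.00463863  0.33837268  0.32043063]
```

```bash
python3 -m handwheel '14 0 0 0 3;14 0 0 0 4;14 0 0 0 4'
python3 -c "
from h import *
go([.605,.063,.110]);print(bot.sense()['ft_torque'])"
```

```text
clock: 49.4
eef_pos: [0.6043, 0.0617, 0.1162]
orientation: [3.14, 0.002, 0.238]
force: [-4.4, -6.9, 5.1]
width: 0.0177
shift [ 1.  -1.1  6.1] turn 0.0 pos [0.6043 0.0617 0.1162] yaw 13.7 tilt [3.14e+00 2.00e-03] j6 1.24 w 17.7 t 49.4 F [-4.4 -6.9  5.1]
[-1.10049664  0.77900107  0.76105958]
```

```bash
python3 -m handwheel '50 0 0 0 0;50 0 0 0 0;50 0 0 0 0;50 0 0 -60 0;50 0 0 -120 0;50 0 0 -135 0;50 0 0 -135 0'
python3 - <<'E'
from h import *
im=snap('wrist','w12.png');cv2.imwrite('pics/w12c.png',im[60:300,140:520,::-1])
go([.493,.3388,.16],np.radians(119.5))
E
```

```text
clock: 50.28
eef_pos: [0.606, 0.0629, 0.2518]
orientation: [3.141, -0.002, 0.241]
force: [0.3, -0.1, 0.2]
width: 0.0501
shift [ -43.  -294.6   90.1] turn 74.3 pos [0.6051 0.0629 0.2499] yaw 13.8 tilt [-3.141e+00  1.000e-03] j6 1.24 w 50.1 t 50.3 F [ 0.5 -0.3 -0.1]
```

View pics/w12c.png

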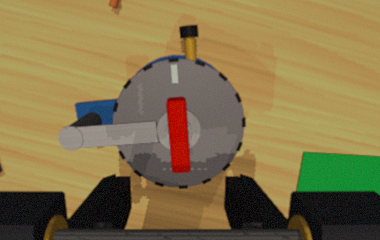

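```bash
python3 - <<'E'
from h import *
im=cv2.imread('pics/w12.png');h=cv2.cvtColor(im,cv2.COLOR_BGR2HSV);m=((h[...,0]<6)|(h[...,0]>174))&(h[...,1]>170)&(h[...,2]>90)
m[:140]=0;m[250:]=0;m[:,:280]=0;m[:,360:]=0
cal=K('wrist');w=np.array([pt('wrist',*a[::-1],.122,cal)[:2] for a in np.argwhere(m)])*1000
print(cv2.minAreaRect(w.astype(np.float32)))
E
python3 -m handwheel '60 -9 -60 0 -10;60 -18 -120 0 -21;60 -27 -180 0 -32;60 -36 -240 0 -42;60 -43 -295 0 -53;60 -43 -295 0 -64;60 -43 -295 0 -74;60 -43 -295 0 -85;60 -43 -295 0 -95;60 -43 -295 50 -105;60 -43 -295 90 -106;60 -43 -295 90 -106'
python3 -m handwheel '60 0 0 0 0;60 0 0 0 0'
python3 -c "
from h import *
go([.4925,.339,.0545],np.radians(119.5));snap('wrist','w13.png')
im=cv2.imread('pics/w13.png');h=cv2.cvtColor(im,cv2.COLOR_BGR2HSV);m=((h[...,0]<6)|(h[...,0]>174))&(h[...,1]>170)&(h[...,2]>90)
cal=K('wrist');print(px('wrist',[.4925,.339,.062],cal))
cv2.imwrite('pics/w13c.png',im[90:300,180:460])"
```

```text
((603.28515625, 62.61903762817383), (70.22923278808594, 16.809526443481445), 17.782268524169922)
clock: 51.82
eef_pos: [0.4896, 0.3372, 0.1548]
orientation: [-3.13, -0.001, 2.09]
force: [0.2, 0.2, -0.6]
width: 0.0602
clock: 52.08
eef_pos: [0.4946, 0.3394, 0.1628]
orientation: [3.139, 0.0, 2.091]
force: [0.4, -0.5, 0.2]
width: 0.0597
shift [  0.7  -2.3 108.3] turn 0.3 pos [0.4946 0.3394 0.1628] yaw 119.8 tilt [3.139 0.   ] j6 -0.12 w 59.7 t 52.1 F [ 0.4 -0.5  0.2]
[315.72353597 205.06957951]
```

View pics/w13c.png

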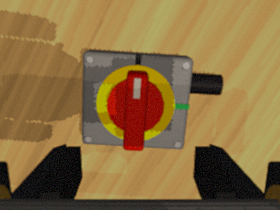

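```bash
python3 -m handwheel '60 0 -2 0 0;60 0 -2 50 0;60 0 -2 90 0;60 0 -2 108 0;60 0 -2 108 0;14 0 -2 108 0;14 0 -2 108 0;14 0 -2 108 0;14 0 -2 108 0;14 0 -2 108 0;14 0 -2 108 0;14 0 -2 108 0'
python3 -m handwheel '14 0 0 0 0;14 0 0 0 10;14 0 0 0 20;14 0 0 0 30;14 0 0 0 40;14 0 0 0 50;14 0 0 0 60;14 0 0 0 70;14 0 0 0 80;14 0 0 0 87;14 0 0 0 91;14 0 0 0 91'
python3 -c "
from h import *
go([.4922,.339,.054]);print(bot.sense()['ft_torque'])"
```

```text
clock: 53.62
eef_pos: [0.493, 0.3386, 0.0536]
orientation: [3.138, -0.0, 2.09]
force: [3.5, 3.5, -1.8]
width: 0.0181
clock: 55.12
eef_pos: [0.4933, 0.3387, 0.0536]
orientation: [3.142, -0.004, 0.502]
force: [5.1, 3.9, -2.1]
width: 0.0175
shift [-0.8 -0.8 -0.4] turn 0.0 pos [0.4933 0.3387 0.0536] yaw 28.7 tilt [ 3.142 -0.004] j6 1.47 w 17.5 t 55.1 F [ 5.1  3.9 -2.1]
[ 0.57426234 -0.62864789 -0.12272516]
```

```bash
python3 -m handwheel '14 0 0 0 2;14 0 0 0 3;14 0 0 0 3'
python3 -c "
from h import *
go([.4922,.339,.054]);print(bot.sense()['ft_torque'])"
python3 -m handwheel '60 0 0 0 0;60 0 0 0 0;60 0 0 0 0;60 0 0 -60 0;60 0 0 -120 0;60 0 0 -180 0;60 0 0 -195 0;60 0 0 -195 0;60 0 0 -195 0'
python3 - <<'E'
from h import *
a=snap('wrist','w14.png'); b=snap('scene','s14.png')
cv2.imwrite('pics/fin.png',np.vstack([a[:,:,::-1],b[:,:,::-1]])[:, :][::1]) if 0 else cv2.imwrite('pics/fin.png',cv2.resize(np.hstack([a[60:300,60:640],b[60:300,80:]])[:,:,::-1],(800,170)))
cv2.imwrite('pics/fin.png',np.vstack([a[60:290,60:640],b[60:300,60:]])[:,:,::-1])
go([.49,.34,.25])
E
```

```text
clock: 55.5
eef_pos: [0.4932, 0.3386, 0.0536]
orientation: [3.141, -0.003, 0.451]
force: [4.7, 2.6, -1.8]
width: 0.0177
shift [-0.7 -0.8 -0.4] turn 0.0 pos [0.4932 0.3386 0.0536] yaw 25.8 tilt [ 3.141e+00 -3.000e-03] j6 1.52 w 17.7 t 55.5 F [ 4.7  2.6 -1.8]
[ 0.44227892 -0.60208671  0.39162056]
clock: 56.62
eef_pos: [0.4906, 0.3374, 0.2454]
orientation: [-3.141, 0.004, 0.45]
force: [-0.7, -0.6, 0.2]
width: 0.0601
shift [ 0.5 -2.6 -4.6] turn 0.0 pos [0.4907 0.3374 0.2454] yaw 25.8 tilt [-3.141  0.004] j6 1.52 w 60.1 t 56.7 F [-0.3 -0.6 -0.7]
```

View pics/fin.png

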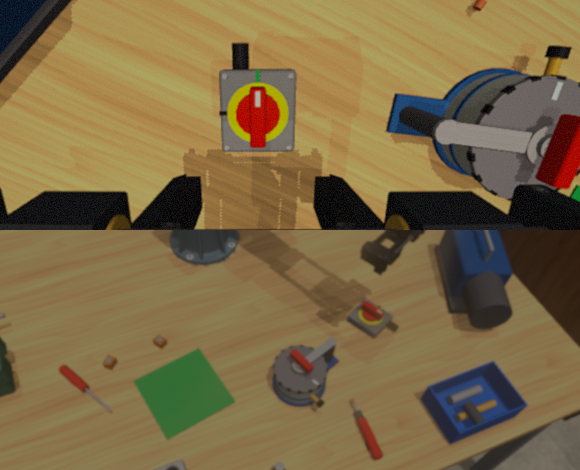

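```bash
python3 -c "
from rig import bot
print(bot.job_done())"
```

```text
the job is handed in; nothing more can be done
None
```

The job is done and handed in at about 57 s of the 210 s allowed. `job_done` reports no verdict.

**What I did:**
- I turned the isolator off, unscrewed the cap and swung it aside to about 1.95 rad.
- I placed all four inserts flat and side by side on the pot floor. One had been knocked about 5 cm to the mat's edge; I found it again and put it in.
- I swung the cap back over the mouth, screwed it down to its stop and turned the isolator back on.

**Last checks:**
- **Inserts:** a picture taken before closing showed all four flat on the pot floor and well clear of each other.
- **Cap:** the bar stands at 17.8°, square to the arm. The turning torque rose from 0.32 to 0.76 N m as I pushed against the stop.
- **Isolator:** the final picture shows the handle at the green mark. The torque rose from -0.12 to 0.39 N m at the on stop.
- **Other items:** I never touched the grinder, the guide pin, the screwdriver or the orange look-alikes. I did not measure their final positions; in the last picture the grinder, screwdriver and look-alikes look as at the start, and the guide pin is mostly cropped out.

**Discrepancies:** my estimates of the pot's centre differed by 2–3 mm, which was within the clearances. I noticed no slackening of the grip.

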